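# Find the loose bearing-cap bolt on the straw feeder and hold its cap open

## Task

The straw feeder is stopped for a check: first hang the yellow warning plate astride its rear tie rod and let go of it. Then tap the three bearing-cap bolts with the fingertips, one after another from the robot's left to its right, to find the loose one that gives under the tap. Swing that bolt's hinged cap up by at least 35 degrees and finish while still holding it open there, with the plate still hanging and the bottle, spanner and bin left alone.

Things in the scene. Friction and masses are not known exactly. Their poses are not given: they have to be found in the camera images.
- machine: Fixed straw feed unit: base plate 230 x 370 x 12 mm, 20 mm shaft along y 75 mm up, three grey pedestals at y = +100, 0, -100 mm, side plates at y = +-172 mm (100 mm high, 190 mm where x > 40 mm), rollers to 96 mm up. Nothing else above 105 mm for x < 100 mm. Origin: on the table under the shaft's middle; x away from the robot (yaw up to 0.2), y to its left, z up.
- rail_mid (a point): Middle of the rear tie rod: fixed horizontal round steel bar, 14 mm diameter, along y of this frame (axes as the machine), 332 mm free between the side plates, axis 165 mm above the table. 60 mm free in front of it, all free behind.
- sign: Loose yellow warning plate, rigid 3 mm sheet folded to an inverted U, about 150 g, standing like a tent. 80 mm wide along its y (fold line), 94 mm high. Flat crown on top; the upper 37 mm has upright faces 26 mm apart outside (across x), 20 mm inside; below, legs flare to 68 mm at the foot. Same either way round. Origin: middle of underside. Pinch across x from above.
- sign_crown (a point): Middle of the underside of the plate's crown, 90.5 mm above its feet, 3 mm below its top. Hung up, it rests on top of the tie rod (7 mm above the rod's axis).
- cap_1: Grey hinged bearing cap on the pedestal at the robot's left (+y), 36 mm wide, 250 g. Origin on its hinge axis (along y) at the far side, 75 mm above the table, 34 mm beyond the shaft; axes as the machine when shut. Its near end swings up, by turning about +y, up to 1.3 rad (75 degrees); let go it falls shut. A sound bolt holds its cap shut with about 2 mm of play.
- pin_1 (a point): Middle of the lift pin of cap_1: steel cross pin at the cap's near end, 12 mm diameter, 44 mm long along y, on an 18 mm wide tongue; 112 mm on the near side of the hinge axis and 8 mm above it when shut (83 mm above the table, 71 mm free below). Pinch its two ends from above (44 mm across y): it pivots between the pads as the cap swings.
- cap_2: Grey hinged bearing cap on the pedestal at the middle, 36 mm wide, 250 g. Origin on its hinge axis (along y) at the far side, 75 mm above the table, 34 mm beyond the shaft; axes as the machine when shut. Its near end swings up, by turning about +y, up to 1.3 rad (75 degrees); let go it falls shut. A sound bolt holds its cap shut with about 2 mm of play.
- pin_2 (a point): Middle of the lift pin of cap_2: steel cross pin at the cap's near end, 12 mm diameter, 44 mm long along y, on an 18 mm wide tongue; 112 mm on the near side of the hinge axis and 8 mm above it when shut (83 mm above the table, 71 mm free below). Pinch its two ends from above (44 mm across y): it pivots between the pads as the cap swings.
- cap_3: Grey hinged bearing cap on the pedestal at the robot's right (-y), 36 mm wide, 250 g. Origin on its hinge axis (along y) at the far side, 75 mm above the table, 34 mm beyond the shaft; axes as the machine when shut. Its near end swings up, by turning about +y, up to 1.3 rad (75 degrees); let go it falls shut. A sound bolt holds its cap shut with about 2 mm of play.
- pin_3 (a point): Middle of the lift pin of cap_3: steel cross pin at the cap's near end, 12 mm diameter, 44 mm long along y, on an 18 mm wide tongue; 112 mm on the near side of the hinge axis and 8 mm above it when shut (83 mm above the table, 71 mm free below). Pinch its two ends from above (44 mm across y): it pivots between the pads as the cap swings.
- bolt_1: Hex bolt of cap_1 (the robot's left (+y)): head 19 to 22 mm across, 10 mm high, on the cap's near foot 66 mm from the hinge axis. Origin: middle of the head's top face, 105 mm above the table. All three look alike. A sound bolt is rigid (under 1.5 mm at 15 N); the loose one (any of them) sinks 5 mm under 1 to 2.5 N, then stops, and springs back.
- bolt_2: Hex bolt of cap_2 (the middle): head 19 to 22 mm across, 10 mm high, on the cap's near foot 66 mm from the hinge axis. Origin: middle of the head's top face, 105 mm above the table. All three look alike. A sound bolt is rigid (under 1.5 mm at 15 N); the loose one (any of them) sinks 5 mm under 1 to 2.5 N, then stops, and springs back.
- bolt_3: Hex bolt of cap_3 (the robot's right (-y)): head 19 to 22 mm across, 10 mm high, on the cap's near foot 66 mm from the hinge axis. Origin: middle of the head's top face, 105 mm above the table. All three look alike. A sound bolt is rigid (under 1.5 mm at 15 N); the loose one (any of them) sinks 5 mm under 1 to 2.5 N, then stops, and springs back.
- oil_bottle: White oil bottle, 52 mm diameter, 150 mm high, standing at the right of the machine. Origin: underside. Leave alone.
- spanner: Open-ended spanner, 170 mm long, lying at the left. Leave alone.
- parts_bin: Blue open parts bin 130 x 90 x 50 mm at the left rear. Origin: underside. Leave alone.
Mind the look-alikes: they are no part of the job. There is more than one size of the sign; the job needs the smallest.

How it is judged:
By the outcome, as a careful person would: the job done as asked, in the order asked, and still so for the second after the job is handed in, while the arm keeps its last pose, push and grip.
It also fails if it takes over 69 s, if anything falls off the work surface, if the arm or the gripper's body presses on something with over 40 N, if the wrist force passes 120 N, or if a joint passes its speed limit or range.

## Robot

A 7-joint arm with a two-finger parallel gripper is mounted at the origin on the work surface. World frame = base frame: x ahead of the robot, y to its left, z up, the work surface at z = 0. Lengths are in mm, angles in rad, forces in N, time in s.
With the tool pointing down it reaches from about 400 to 875 mm from the base axis. Payload 4.4 kg.
Tool frame: the origin (TCP) lies at the very end of the fingers, on their centre line; the grasp point (between the pads) lies ctrl.grip_depth behind it (ctrl.grip_depth is the distance from the TCP to the grasp point, in mm); y points along the fingers, x is the direction in which the jaws open and shut, and the axes are right-handed (so a half turn about y gives the same grasp; the last joint's range is limited). The gripper opens to 85 mm and grips with 20 to 120 N. Pads are 22 mm wide; open, the fingers measure 114 mm over their backs; the gripper's body (76 mm by 85 mm) begins 54 mm behind the grasp point. The pads swing forward as they close: fully open they stand 13 mm farther back than shut.
Start: joints at [-1.314, 0.628, 0.038, 1.517, -0.027, 0.996, -0.02], TCP at [206.171, 616.45, 231.313] pointing down, gripper open.
Joint ranges: [-3.06, 3.06], [-0.37, 2.12], [-1.25, 1.32], [0.18, 2.47], [-1.1, 4.24], [0.23, 1.98], [-2.94, 2.94]. Speed limits (rad/s): [2.57, 2.57, 3.14, 3.14, 3.14, 3.14, 3.14].

## Interface

Orientations are given as [roll, pitch, yaw] about the fixed x, y, z axes, in that order (R = Rz(yaw) Ry(pitch) Rx(roll)).
In Python, from cell import ctrl gives the robot as it stands.
- The arm moves only by the tool apply_moves, never from a script. Its argument "motion" is a list of rows, each a list of 5 numbers: the shift along the tool's x, y, z in cm, then the turn about the tool's y in rad, then the finger opening in cm, from 0 to 8.54. In form: [[tx, ty, tz, roll, hand], ...]. A call has 1 to 20 rows; each row is the pose to reach, as a shift and turn from the pose commanded when the call began, along the tool's axes at that moment; what a row does not reach only later rows make up. A row lasts 1/8 s, in which the tool goes at most 62.5 mm and 10.7 degrees, less where a joint would pass 70% of its speed; a pose out of reach is approached as far as the arm can. A call with a gripper value outside its range is refused whole. The fingers move at their own pace and stop on an object; the grip force is fixed at half the most. Time passes only in rows, so rows that repeat a pose let the fingers close. It gives the time, the measured TCP pose, the force and the opening at its end, in the units of the state.
- ctrl.read_state(): the state, without advancing time (a new reading comes with each control period).
- ctrl.get_image(name): name is "scene" or "top" or "wrist"; returns a dict with "image" (420x560x3 uint8, red, green, blue), "vfov" (degrees; the focal length in pixels is half the picture's height over the tangent of half this angle, whatever the lens; pixels are square), "cx", "cy" (the principal point, pixels), "k1" (the pictures are not rectified: a ray, as slopes to the right and down, at radius r is drawn at 1 + k1 r^2 times it, then the intrinsics apply), "extrinsics" (4x4, takes a point from world to camera coordinates); the wrist camera has in their place "tool_from_camera" (4x4, takes a point from camera to tool coordinates, whose origin is the TCP and whose axes are the tool frame's). Camera axes: x right, y up, looking along -z (the intrinsics and any distortion apply to the point x, -y, -z); pixel columns grow to the right and rows downward; lengths in mm; the calibration is good to about 2 mm. A picture is of the moment at which its call begins: read the wrist's pose just before it. There is no depth.
- ctrl.finish_job(): hands the job in, once; it reports no verdict.
Trained networks look in a picture, given as the dict that the camera call returned (one of the last four; its "shot" number tells which), for a name from the list of things; names that differ only in an ending like _2 or _b are one class to them, and where a whole thing is asked for, a point or a joint stands for the part that bears it (a point fixed in the world has none). Each returns a list of dicts, best first, with "confidence" (0 to 1); they miss things now and then, are a little off and sometimes report something else, mostly with a low value. They report only what shows in the picture. A call takes as long as a camera call. They do not tell look-alikes from the thing itself.
- ctrl.search_frame(picture, query): "location" ([x, y, z] in mm, in world coordinates, good to about 4 mm: the middle of the surface that is visible of it).
- ctrl.mark_of(picture, query): "location" ([x, y, z] in mm, in world coordinates, good to about 4 mm: a listed point, or the origin of a listed thing).
The state is a dict: "clock": time; "qpos": joint angles; "qd": joint speeds; "tau": joint torques, N m; "eef_pos": TCP position; "tool_rot": TCP orientation; "force": force on the tool from outside, world axes, zero at the start; "torque": the same for the moment, N m; "width": finger opening in mm.
Only numpy, scipy, OpenCV 4.12 (cv2) and the standard library are available. Lean on these libraries where they do the work, as an engineer would, in place of code of your own. Each camera call takes 0.05 s, during which the arm holds its last target.

## Working session

There is one attempt and no reset: what is moved stays moved. The work goes in short steps, Python scripts to look and compute and a tool call to move; the robot and the scene stay as the last step left them, time stands still between calls to the robot, and variables do not carry over. Pictures are saved under pics/ and viewed, and the job is handed in when it is done.

Besides the shell and the picture viewer there is one more tool, called after "Request:" by a JSON object that holds its "op" and its "data". apply_moves: Moves the arm, as the interface text tells. Its arguments: {"type":"object","properties":{"motion":{"type":"array","items":{"type":"array","items":{"type":"number"}}}},"required":["motion"]}

```bash
mkdir -p pics; ls; python3 - <<'E'
from cell import ctrl
import cv2,json
s=ctrl.read_state();print(s, ctrl.grip_depth)
for n in ["scene","top","wrist"]:
    p=ctrl.get_image(n);cv2.imwrite(f"pics/a_{n}.png",p["image"][:,:,::-1])
    print(n,p["vfov"],p["cx"],p["cy"],p["k1"],p["shot"],p.get("extrinsics",p.get("tool_from_camera")))
    for q in ["machine","sign","rail_mid","bolt_1","pin_1"]:
        print(q,[( [round(v) for v in d["location"]],round(d["confidence"],2)) for d in ctrl.mark_of(p,q)])
print(ctrl.read_state()["clock"])
E
```

```text
pics
{'clock': 0.0, 'qpos': array([-1.31380343,  0.62933675,  0.03843919,  1.51839367, -0.0269684 ,
        0.99631902, -0.02000663]), 'qd': array([-0.00028132, -0.00021442,  0.00056014, -0.000581  , -0.00196316,
       -0.00058501,  0.00037459]), 'tau': array([-1.12864978e-03, -5.63401330e+01,  1.22603148e+00, -1.93438429e+01,
        1.10701629e-02,  1.08173027e-02,  7.50075799e-06]), 'eef_pos': array([205.96639852, 615.82362827, 230.3869362 ]), 'tool_rot': array([-1.57084704,  0.00193819,  1.2480156 ]), 'force': array([-0.56829991, -0.09845858,  0.46862769]), 'torque': array([ 0.01901865,  0.00480854, -0.00456548]), 'width': 85.58067404509926} 18.700000000000003
scene 53.12318126049778 279.7256269787122 209.29584559499693 -0.09144516670742904 1 [[-3.14461320e-02  9.99503308e-01 -2.06815179e-03  3.05890024e+01]
 [-8.30067928e-01 -2.49626502e-02  5.57103313e-01  3.83359590e+02]
 [ 5.56774978e-01  1.92354508e-02  8.30440619e-01 -1.53113103e+03]
 [ 0.00000000e+00  0.00000000e+00  0.00000000e+00  1.00000000e+00]]
machine [([573, 55, 1], 0.69), ([554, -51, 103], 0.37)]
sign [([488, -340
[... 727 characters left out ...]
, 0.93), ([386, -223, 2], 0.72)]
rail_mid [([687, 70, 162], 0.75), ([572, 53, 3], 0.54)]
bolt_1 [([552, -50, 105], 0.53), ([536, 50, 102], 0.49), ([528, 150, 105], 0.48), ([605, 58, 74], 0.37)]
pin_1 [([506, -52, 82], 0.85), ([494, 49, 81], 0.72), ([480, 142, 85], 0.68), ([572, 53, 1], 0.63)]
wrist 64.85942148898542 280.4511166259599 207.92610954113738 0.017710822320333764 3 [[ 9.99999360e-01 -1.03202137e-03 -4.64523933e-04 -6.85372267e-01]
 [-1.48939735e-04  2.86873547e-01 -9.57968447e-01 -1.42350135e+02]
 [ 1.12190354e-03  9.57967903e-01  2.86873209e-01  7.38523059e+01]
 [ 0.00000000e+00  0.00000000e+00  0.00000000e+00  1.00000000e+00]]
machine []
sign []
rail_mid []
bolt_1 []
pin_1 []
0.9
```

View pics/a_scene.png

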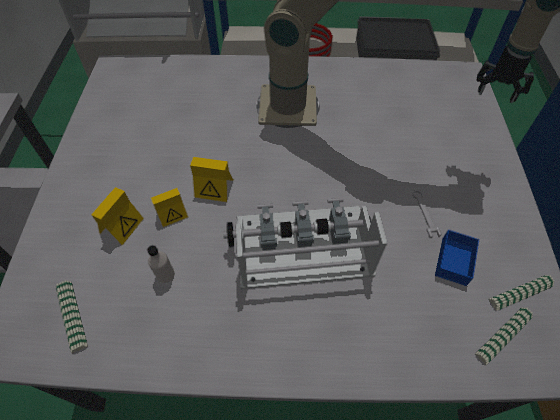

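View pics/a_top.png

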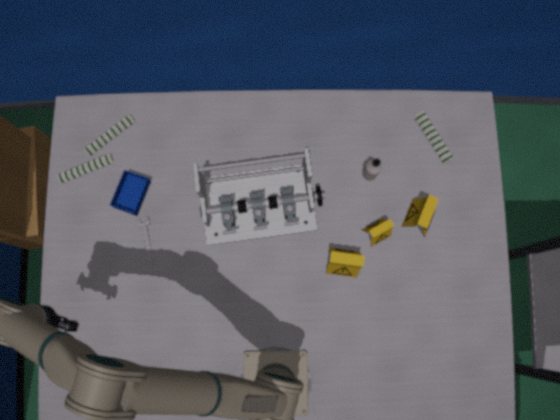

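```bash
python3 - <<'E'
import cv2
im=cv2.imread('pics/a_top.png');c=im[190:330,330:490];cv2.imwrite('pics/a_topcrop.png',cv2.resize(c,None,fx=5,fy=4.2857 if 0 else 4.28,interpolation=cv2.INTER_CUBIC)[:600,:800])
E
cat > h.py <<'E'
import numpy as np, cv2
from scipy.spatial.transform import Rotation as Ro
from cell import ctrl
def T_tool(s):
    T=np.eye(4);T[:3,:3]=Ro.from_euler('xyz',s['tool_rot']).as_matrix();T[:3,3]=s['eef_pos'];return T
def ext(p,s=None):
    if 'extrinsics' in p: return np.array(p['extrinsics'])
    return np.linalg.inv(T_tool(s)@np.array(p['tool_from_camera']))
def proj(p,X,s=None):
    X=np.atleast_2d(X).astype(float);E=ext(p,s);c=X@E[:3,:3].T+E[:3,3]
    f=210/np.tan(np.radians(p['vfov'])/2)
    u=np.c_[c[:,0],-c[:,1]]/(-c[:,2:3]);r2=(u**2).sum(1,keepdims=True)
    return u*(1+p['k1']*r2)*f+[p['cx'],p['cy']]
def ray(p,uv,z,s=None):
    E=ext(p,s);f=210/np.tan(np.radians(p['vfov'])/2)
    d=(np.array(uv,float)-[p['cx'],p['cy']])/f;u=d.copy()
    for _ in range(20):u=d/(1+p['k1']*(u@u))
    v=E[:3,:3].T@np.array([u[0],-u[1],-1]);o=-E[:3,:3].T@E[:3,3]
    return o+v*(z-o[2])/v[2]
def save(p,n,pts=None,crop=None,k=1,s=None):
    im=p['image'][:,:,::-1].copy();x0=y0=0
    if crop: x0,y0,x1,y1=crop;im=im[y0:y1,x0:x1]
    im=cv2.resize(im,None,fx=k,fy=k,interpolation=cv2.INTER_CUBIC)
    if pts is not None:
        for a in proj(p,pts,s): cv2.circle(im,(int((a[0]-x0+.5)*k),int((a[1]-y0+.5)*k)),2,(255,0,255),-1)
    cv2.imwrite('pics/'+n+'.png',im)
def tw(pos,yaw,X):
    c,s=np.cos(yaw),np.sin(yaw);X=np.atleast_2d(X);return np.c_[pos[0]+c*X[:,0]-s*X[:,1],pos[1]+s*X[:,0]+c*X[:,1],X[:,2]]
signpts=np.array([[a,b,c] for b in(-40,40) for a,c in((13,94),(-13,94),(13,57),(-13,57),(34,0),(-34,0))])
E
python3 - <<'E'
from h import *
p=ctrl.get_image('scene');save(p,'b_sc',crop=(60,140,260,290),k=4)
p=ctrl.get_image('top');save(p,'b_tp',crop=(310,170,470,290),k=5)
E
```

```text
(no output)
```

View pics/b_sc.png

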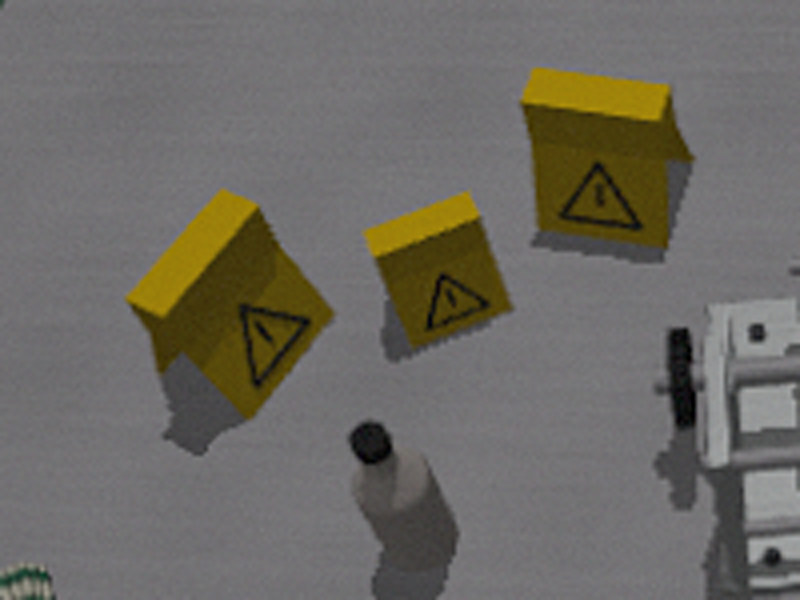

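View pics/b_tp.png

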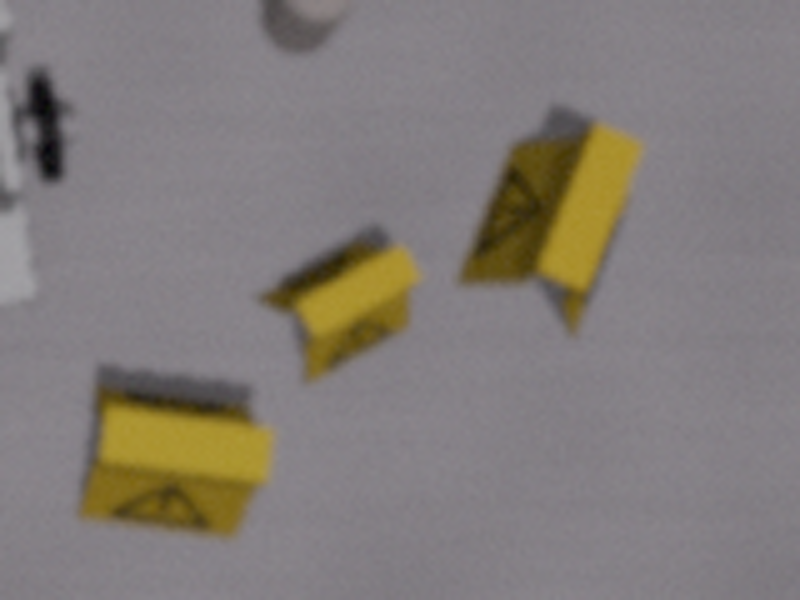

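Plate candidates in the scene image are a large one at (120,215), a small one at (169,207) and a medium one at (209,180). The crops show the middle one at scene (169,207) / top (380,231) is clearly the smallest, so I choose that one. Next I measure its pose and the machine's.

```bash
python3 - <<'E'
from h import *
from scipy.optimize import least_squares
ps=ctrl.get_image('scene');pt=ctrl.get_image('top')
A=np.array([(365,230),(466,193),(480,218),(376,256)])/4+[60,140]
B=np.array([(297,310),(412,247),(424,275),(313,338)])/5+[310,170]
print('scene',[np.round(ray(ps,a-.5,94)) for a in A]);print('top',[np.round(ray(pt,a-.5,94)) for a in B])
for p in (ps,pt): print([(np.round(d['location']),round(d['confidence'],2)) for d in ctrl.mark_of(p,'sign_crown')])
L=[]
for p in (ps,pt):
    for q in ['bolt_1','pin_1','rail_mid','machine','cap_1']:
        for d in ctrl.mark_of(p,q):
            L.append((q,d['location'],d['confidence']))
loc={'bolt':(-32,105),'pin':(-78,83),'cap':(34,75)}
def res(v):
    r=[]
    for q,l,c in L:
        if q=='machine':C=[(0,0,0)]
        elif q=='rail_mid':C=[(v[3],0,165)]
        else:
            a,z=loc[q.split('_')[0]];C=[(a,y,z) for y in(100,0,-100)]
        W=tw(v[:2],v[2],np.array(C,float));D=np.array(l)-W;k=np.argmin((D**2).sum(1));r+=list(D[k])
    return np.array(r)
o=least_squares(res,[573,54,.14,115],loss='soft_l1',f_scale=4);print(o.x);
for (q,l,c),r in zip(L,o.fun.reshape(-1,3) if 0 else res(o.x).reshape(-1,3)): print(q,np.round(r,1),round(c,2))
c=np.mean([ray(ps,a-.5,94) for a in A]+[ray(pt,a-.5,94) for a in B],axis=0);print(c)
m=o.x
M=[(-78,y+d,83) for y in(100,0,-100) for d in(-22,22)]+[(-32,y,105) for y in(100,0,-100)]+[(m[3],y,165) for y in(-166,0,166)]+[(x,y,12) for x in(-115,115) for y in(-185,185)]
save(ps,'c_sc',tw(m[:2],m[2],np.array(M,float)),(220,180,400,310),4.4)
save(pt,'c_tp',tw(m[:2],m[2],np.array(M,float)),(180,130,340,250),5)
E
```

```text
scene [array([ 494., -382.,   94.]), array([ 460., -315.,   94.]), array([ 481., -301.,   94.]), array([ 516., -370.,   94.])]
top [array([ 473., -301.,   94.]), array([ 513., -376.,   94.]), array([ 495., -383.,   94.]), array([ 455., -310.,   94.])]
[(array([ 487., -337.,   89.]), 0.68), (array([ 389., -226.,  119.]), 0.68), (array([ 536., -488.,  119.]), 0.57)]
[(array([ 389., -223.,  119.]), 0.86), (array([ 536., -487.,  118.]), 0.82), (array([ 489., -338.,   92.]), 0.72)]
[5.72116620e+02 5.39463343e+01 1.32327569e-01 1.12796536e+02]
bolt_1 [ 0.6 -0.7  2.4] 0.57
bolt_1 [ 0.9 -1.4  3.1] 0.52
bolt_1 [ 3.8  1.1 -1.3] 0.39
bolt_1 [  32.4    2.8 -108.5] 0.24
pin_1 [-1.   0.5  0.7] 0.93
pin_1 [1.3 0.7 0. ] 0.83
pin_1 [-0.6 -2.8 -0.6] 0.56
rail_mid [ 0.9 -0.9  0.2] 0.59
machine [ 0.5  0.2 -0.1] 0.62
machine [32.3  2.1 75.8] 0.53
cap_1 [-3.1 -3.1  0.6] 0.87
cap_1 [-1.6 -2.6  0.7] 0.81
cap_1 [ 0.2  3.1 -0.7] 0.64
bolt_1 [-0.1  1.5 -0.7] 0.53
bolt_1 [-1.7 -1.1 -3.9] 0.52
bolt_1 [  32.5    2.3 -100.7] 0.47
bolt_1 [-4.9  0.7 -3. ] 0.44
bolt_1 [-45.5  -6.7 -23.6] 0.43
pin_1 [ 0.4  0.7 -0.3] 0.84
pin_1 [-0.1 -0.7  0. ] 0.56
pin_1 [-2.8  4.   0.5] 0.55
rail_mid [-0.7 -0.1  0.3] 0.66
machine [ 0.3 -1.7  5.3] 0.68
cap_1 [-0.7 -1.8 -2.6] 0.64
cap_1 [-1.6  2.2  1.5] 0.63
[ 486.08245678 -342.32392871   94.        ]
```

View pics/c_sc.png

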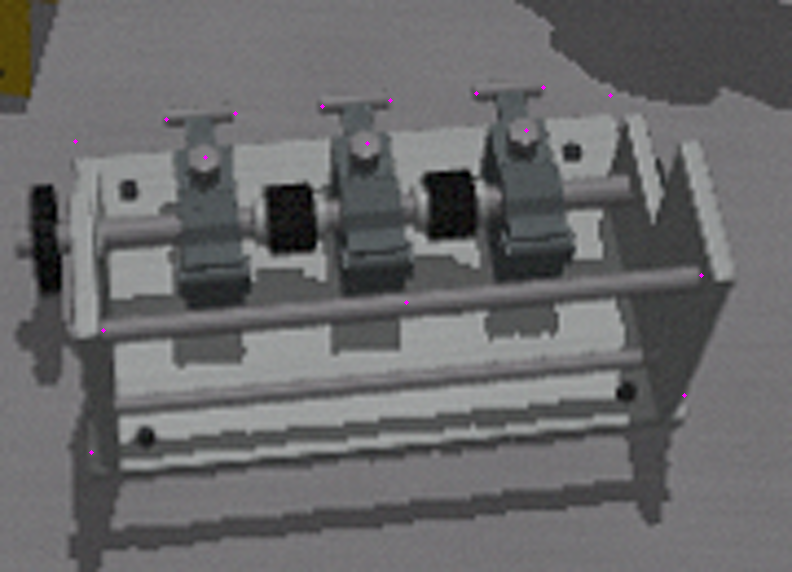

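View pics/c_tp.png

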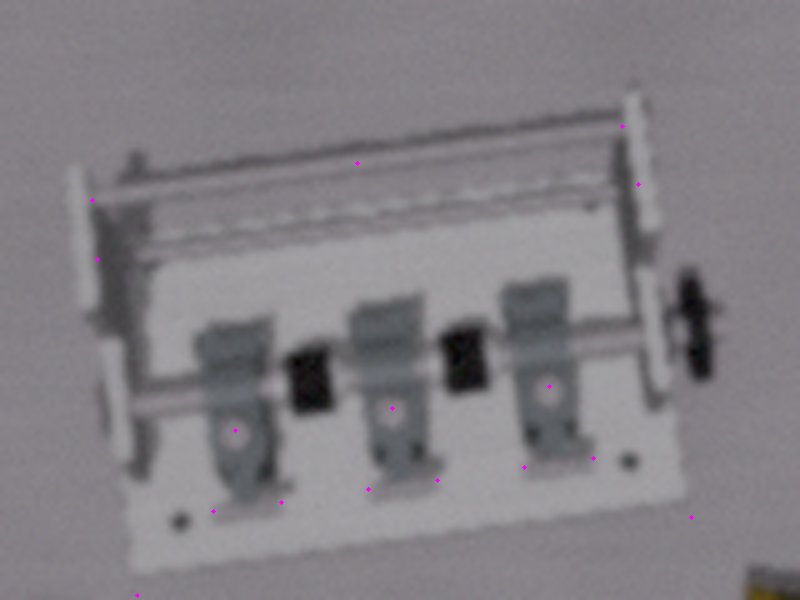

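```bash
cat >> h.py <<'E'
def rows(targets,s=None):
    """world targets (x,y,z,yaw) -> cm shifts and turn from present pose"""
    s=s or ctrl.read_state();T=T_tool(s);R=T[:3,:3]
    yaw0=np.arctan2(R[1,0],R[0,0])
    for t in targets:
        d=R.T@(np.array(t[:3])-T[:3,3])/10
        print(np.round(d,2),round(-((t[3]-yaw0+np.pi)%(2*np.pi)-np.pi),3))
E
python3 - <<'E'
from h import *
rows([(340,500,330,1.0),(500,300,330,.7),(520,0,330,.483),(487,-340,200,.483)])
E
```

```text
[ -6.8   -9.87 -16.39] 0.248
[-20.69  -9.87 -37.9 ] 0.548
[-48.51  -9.87 -49.32] 0.765
[-81.8    3.13 -56.97] 0.765
```

Request:
{"op": "apply_moves", "data": {"motion": [[-6.8, -9.9, -16.4, 0.25, 8.5], [-6.8, -9.9, -16.4, 0.25, 8.5], [-6.8, -9.9, -16.4, 0.25, 8.5], [-20.7, -9.9, -37.9, 0.55, 8.5], [-20.7, -9.9, -37.9, 0.55, 8.5], [-20.7, -9.9, -37.9, 0.55, 8.5], [-20.7, -9.9, -37.9, 0.55, 8.5], [-48.5, -9.9, -49.3, 0.765, 8.5], [-48.5, -9.9, -49.3, 0.765, 8.5], [-48.5, -9.9, -49.3, 0.765, 8.5], [-48.5, -9.9, -49.3, 0.765, 8.5], [-48.5, -9.9, -49.3, 0.765, 8.5], [-81.8, 0, -57, 0.765, 8.5], [-81.8, 0, -57, 0.765, 8.5], [-81.8, 0, -57, 0.765, 8.5], [-81.8, 3.1, -57, 0.765, 8.5], [-81.8, 3.1, -57, 0.765, 8.5], [-81.8, 3.1, -57, 0.765, 8.5], [-81.8, 3.1, -57, 0.765, 8.5]]}}

```text
clock: 4.08
eef_pos: [483.9, -345.0, 198.4]
tool_rot: [-1.57, 0.004, 0.475]
force: [0.3, 0.3, 0.5]
width: 84.9
```

```bash
python3 - <<'E'
from h import *
s=ctrl.read_state();print(s['clock'],s['eef_pos'],s['tool_rot'],s['qpos'])
p=ctrl.get_image('wrist')
print([(np.round(d['location']),round(d['confidence'],2)) for d in ctrl.mark_of(p,'sign_crown')])
save(p,'d_w',tw((487,-340),.483,signpts),s=s)
E
```

```text
4.075 [ 483.8802662  -345.03230844  198.38142864] [-1.57038207  0.00431356  0.47507483] [ 0.34445565  0.61098669  0.36072553  1.7192687  -0.26500844  0.86212661
  1.29449457]
[(array([ 489., -343.,   91.]), 0.93)]
```

View pics/d_w.png

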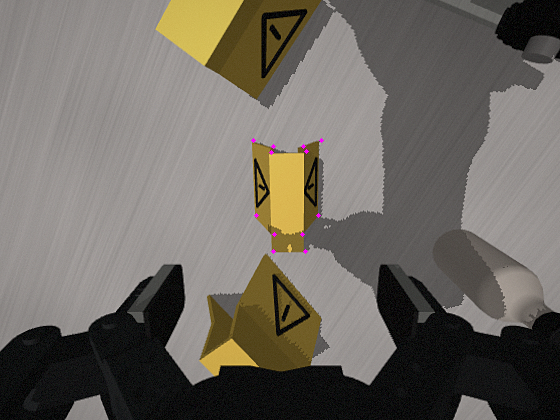

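```bash
python3 - <<'E'
from h import *
s=ctrl.read_state()
p=ctrl.get_image('wrist')
save(p,'d_w2',crop=(230,120,350,270),k=4,s=s)
sp=tw((487,-340),.483,signpts)
print(np.round(proj(p,sp,s)))
E
```

```text
[[298. 254.]
 [266. 254.]
 [296. 237.]
 [267. 237.]
 [313. 217.]
 [250. 217.]
 [299. 155.]
 [264. 155.]
 [297. 150.]
 [266. 150.]
 [315. 143.]
 [248. 143.]]
```

View pics/d_w2.png

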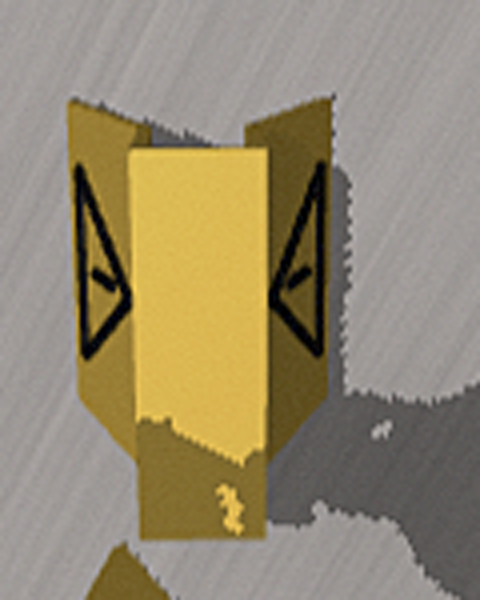

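```bash
python3 - <<'E'
from h import *
s=ctrl.read_state();print(s['eef_pos'],s['tool_rot'],s['clock'])
p=ctrl.get_image('wrist')
C=np.array([(129,150),(268,148),(265,537),(140,538)])/4+[230,120]-.5
W=np.array([ray(p,c,94,s) for c in C]);print(np.round(W,1),W.mean(0))
a=(W[0]+W[1])/2-(W[2]+W[3])/2;yaw=np.arctan2(-a[0],a[1]);print(np.linalg.norm(a),np.linalg.norm(W[0]-W[1]),yaw)
c=W.mean(0)
rows([(c[0],c[1],100,yaw),(c[0],c[1],60,yaw)],s)
E
```

```text
[ 487.79576319 -338.98886359  200.41957019] [-1.57000778e+00 -9.23688976e-04  4.83977098e-01] 4.225
[[ 456.6 -311.7   94. ]
 [ 479.5 -299.2   94. ]
 [ 517.  -369.3   94. ]
 [ 494.4 -381.4   94. ]] [ 486.87021406 -340.41843007   94.        ]
79.37753252743326 26.08588265884337 0.49428883126992607
[-0.16 10.04 -0.09] -0.01
[-0.16 14.04 -0.09] -0.01
```

Request:
{"op": "apply_moves", "data": {"motion": [[-0.15, 5, -0.1, -0.01, 7], [-0.15, 10, -0.1, -0.01, 6], [-0.15, 13.8, -0.1, -0.01, 6], [-0.15, 13.8, -0.1, -0.01, 6], [-0.15, 13.8, -0.1, -0.01, 6], [-0.15, 13.8, -0.1, -0.01, 1.5], [-0.15, 13.8, -0.1, -0.01, 1.5], [-0.15, 13.8, -0.1, -0.01, 1.5], [-0.15, 13.8, -0.1, -0.01, 1.5], [-0.15, 13.8, -0.1, -0.01, 1.5]]}}

```text
clock: 5.52
eef_pos: [487.3, -342.2, 64.0]
tool_rot: [-1.573, -0.002, 0.493]
force: [-0.1, 0.8, 7.9]
width: 25.1
```

```bash
python3 - <<'E'
from h import *
s=ctrl.read_state();print(s['clock'],s['eef_pos'],s['tool_rot'],s['width'])
p=ctrl.get_image('wrist');save(p,'e_w',s=s)
E
```

```text
5.525 [ 487.32610687 -342.16816899   63.95826336] [-1.57280671 -0.00162433  0.49310784] 25.1468588080639
```

View pics/e_w.png

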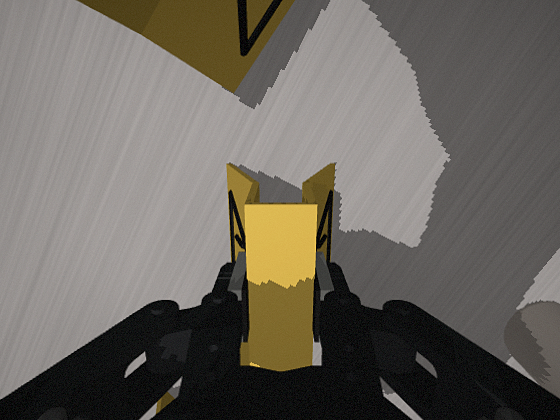

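```bash
python3 - <<'E'
from h import *
c=tw((572.1,53.9),.1323,[[112.8,0,0]])[0];print(c)
rows([(487.3,-342.2,290,.493),(c[0],c[1],290,.1323)])
E
```

```text
[683.91425352  68.7799432    0.        ]
[  0.03 -22.61  -0.05] 0.0
[ 36.81 -22.6   26.85] 0.361
```

Request:
{"op": "apply_moves", "data": {"motion": [[0, -5, 0, 0, 1.5], [0, -11, 0, 0, 1.5], [0, -17, 0, 0, 1.5], [0, -22.6, 0, 0, 1.5], [4, -22.6, 3, 0.05, 1.5], [8.5, -22.6, 6.2, 0.1, 1.5], [13, -22.6, 9.5, 0.15, 1.5], [17.5, -22.6, 12.8, 0.2, 1.5], [22, -22.6, 16, 0.25, 1.5], [26.5, -22.6, 19.3, 0.3, 1.5], [31, -22.6, 22.6, 0.36, 1.5], [35, -22.6, 25.5, 0.36, 1.5], [36.8, -22.6, 26.85, 0.36, 1.5], [36.8, -22.6, 26.85, 0.36, 1.5], [36.8, -22.6, 26.85, 0.36, 1.5]]}}

```text
clock: 7.45
eef_pos: [682.8, 65.8, 288.6]
tool_rot: [-1.573, 0.001, 0.13]
force: [-1.1, -0.3, -0.8]
width: 25.1
```

```bash
python3 - <<'E'
from h import *
s=ctrl.read_state();print(s['clock'],s['eef_pos'],s['tool_rot'],s['width'])
p=ctrl.get_image('wrist');
m=[572.1,53.9,.1323]
save(p,'f_w',tw(m[:2],m[2],np.array([(112.8+d,y,165) for d in(-7,7) for y in(-166,-140,-120,-100,100,120,140,166)],float)),s=s)
E
```

```text
7.45 [682.80834698  65.75274938 288.55077191] [-1.57279630e+00  8.41424230e-04  1.29621102e-01] 25.098737525026767
```

View pics/f_w.png

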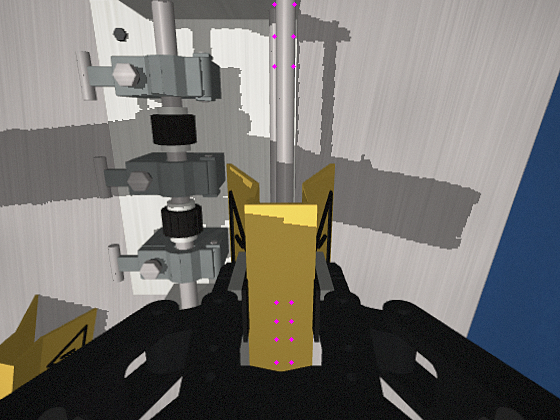

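```bash
python3 - <<'E'
from h import *
s=ctrl.read_state();print(s['eef_pos'],s['tool_rot'])
p=ctrl.get_image('wrist');
m=[572.1,53.9,.1323]
save(p,'f_w2',tw(m[:2],m[2],np.array([(112.8+d,y,165) for d in(-7,7) for y in(-140,-120,-100,-60,-30,0,100,120,140,166)],float)),(230,0,350,210),2.8,s=s)
g=cv2.cvtColor(p['image'],cv2.COLOR_RGB2GRAY).astype(int)
for y in(20,60,100,140): print(y,g[y-2:y+3,262:310].mean(0).astype(int))
E
```

```text
[682.88982576  65.59975434 288.74579741] [-1.57251812e+00  4.33781466e-04  1.29107027e-01]
20 [120 122 124 123 125 124 106  85  94  98  99 103 114  85 137 151 162 164
 171 174 188 209 200 193 181 167 162 160 148 140 129 115  87 108 122  88
 104 108 106 108 107 108 106 105 106 105 108 107]
60 [225 227 232 230 231 230 238 143 159 174 182 220 204 178 128 150 166 167
 176 177 196 219 207 197 183 169 166 158 149 139 128 102  98 255 126  94
 136 188 182 184 184 180 179 179 178 178 177 175]
100 [229 225 229 233 231 232 238 177 154 172 179 217 210 185 123 153 166 170
 177 181 198 223 210 196 183 172 168 157 149 137 118  86 169 240  73 104
  93 192 179 181 176 181 178 185 180 180 176 177]
140 [144 141 135 139 142 142 142 123 121 136 142 173 182 167 126 151 167 173
 179 183 195 214 205 196 180 171 166 157 144 133 111  79 255 121  99 134
 191 186 181 180 182 186 190 185 180 186 186 184]
```

View pics/f_w2.png

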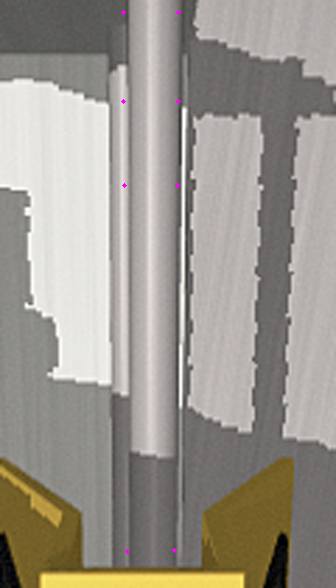

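```bash
python3 - <<'E'
from h import *
s=ctrl.read_state();p=ctrl.get_image('wrist')
T=T_tool(s)
P=np.array([[a,-30,b] for a in(-13,13) for b in(-40,0,40)],float)
W=P@T[:3,:3].T+T[:3,3]
print(np.round(proj(p,W,s),1))
save(p,'g',W,(220,190,340,380),3.1,s=s)
g=p['image'].astype(int)
for y in(215,250,300,340,355): print(y,(g[y-1:y+2,236:325,0]-g[y-1:y+2,236:325,2]).mean(0).astype(int))
E
```

```text
[[251.7 387.9]
 [249.4 304.5]
 [246.6 205.6]
 [313.5 388. ]
 [316.4 304.6]
 [320.  205.6]]
215 [ -5  -3   6  69  80  78  76  74  79  97  96  96  95  94 108 108 107 107
 108 108 107 106 127 123 124 124 124 124 123 124 143 140 140 140 141 141
 141 141 140 145 144 143 143 141 144 142 142 144 142 142 143 142 144 142
 143 143 143 143 144 144 143 142 144 143 143 144 143 142 143 144 143 143
 144 144 144 144 144 144 144 146 150  63  75  77  77  83  25  -7  -1]
250 [ 79  78  75  68  70  72  70  69  48   5 111 100  97  96  96  98  97  97
  98  97  97  97  97  97  98  97  98  96  97  97  98  97  97  98  98  97
  98  97  98  98  97  98  97  97  98  97  98  98  98  98  98  96  97  96
  97  97  98  97  96  97  98  97  96  97  96  99  98  97  98  98  97  97
  97  97  98  97  98  97 101  94   2  72  68  68  71  71  66  78  76]
300 [  0   0   1   0   3   0   2   0   0   2  -3   0  36 107  97  97  97  97
  96  96  95  96  97  96  97  97  95  95  95  98  95  96  97  95  97  97
  95  95  97  96  96  97  96  96  97  96  97  96  97  96  96  95  95  96
  96  96  97  95  96  96  98  96  95  96  97  96  96  96  97  96  98  95
  96  96  96  99 110  20  -2  -2   0  -1   3   1   0   2   2   0  -3]
340 [  2  -2  -1   1  -4   0   4   2   0   1  -1  -5   6 108  98  96  94  95
  94  95  94  94  94  94  95  95  94  94  93  95  94  95  94  94  95  95
  94  93  94  95  94  95  95  94  94  94  94  95  95  95  93  95  94  95
  95  95  94  94  94  94  95  95  96  94  94  94  95  95  93  94  93  94
  95  94  96  97 108  -5  -1   1   0   2   1   2   0   0   0  -1   0]
355 [  0   1  -4   0   2   4   2   3   4   4   4   0   1  63 103  95  94  94
  94  93  93  94  94  95  95  95  93  93  95  94  94  96  95  95  95  95
  93  94  95  93  95  94  93  94  95  92  95  93  94  94  94  95  94  94
  93  93  95  93  96  94  95  95  93  94  95  95  94  94  94  95  93  94
  94  94  96 104  61   0   5   7  10   8   7   8   7   3   1  -1   1]
```

View pics/g.png

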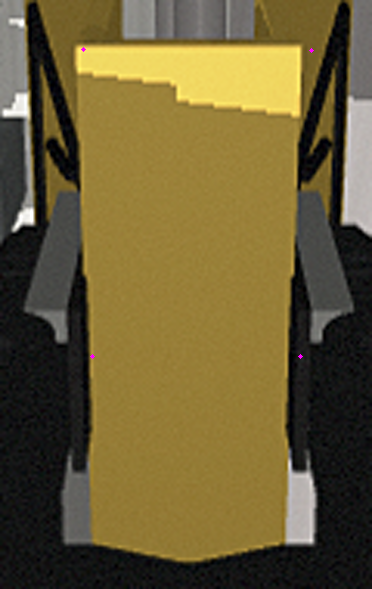

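```bash
python3 - <<'E'
from h import *
s=ctrl.read_state();p=ctrl.get_image('wrist');T=T_tool(s);Ti=np.linalg.inv(T)
print(s['clock'],s['eef_pos'])
P=[]
for u,v in((284.6,20),(284.5,60),(284.2,100),(284.1,140)):
    w=ray(p,(u,v),165,s);P.append(Ti[:3]@np.r_[w,1])
P=np.array(P);print(P)
for l,r,v in((244.7,316.7,215),(245.7,315.7,250),(248.3,312.5,300),(248.5,312.5,340)):
    w=ray(p,((l+r)/2,v),s['eef_pos'][2]+30,s);print((Ti[:3]@np.r_[w,1]))
print(np.polyfit(P[:,2],P[:,0],1))
m=[572.1,53.9,.1323]
c=tw(m[:2],m[2],[[112.8,0,165]])[0];print(Ti[:3]@np.r_[c,1])
E
```

```text
7.6 [683.0776141   66.36449796 288.80734824]
[[  1.88331884 123.7017405  133.31915341]
 [  1.93894547 123.72243188 107.20697995]
 [  1.84429933 123.74460216  79.22881335]
 [  1.89984578 123.76837833  49.22369866]]
[ -0.90765065 -30.02894155  36.51382854]
[ -0.88952995 -30.01819739  22.95490188]
[ -0.97753332 -30.00158989   1.99683378]
[ -0.91766817 -29.98713168 -16.24924039]
[1.60045383e-04 1.87683902e+00]
[  1.14193368 123.80549491   2.38521208]
```

Request:
{"op": "apply_moves", "data": {"motion": [[0.3, 0, 0.2, 0, 1.5], [0.3, 4, 0.2, 0, 1.5], [0.3, 7, 0.2, 0, 1.5], [0.3, 9, 0.2, 0, 1.5], [0.3, 9, 0.2, 0, 1.5], [0.3, 9, 0.2, 0, 1.5]]}}

```text
clock: 8.4
eef_pos: [687.0, 71.2, 199.3]
tool_rot: [-1.571, -0.002, 0.133]
force: [-0.0, 0.6, -1.4]
width: 25.4
```

```bash
python3 - <<'E'
from h import *
s=ctrl.read_state();p=ctrl.get_image('wrist');print(s['clock'],s['eef_pos'],s['tool_rot'],s['force'])
save(p,'i_w',s=s)
g=cv2.cvtColor(p['image'],cv2.COLOR_RGB2GRAY).astype(int)
for y in(20,60,100,140,180): print(y,g[y-2:y+3,255:320].mean(0).astype(int))
E
```

```text
8.4 [686.99528297  71.21270464 199.33319369] [-1.57102525 -0.00172204  0.13289889] [-0.02076539  0.58194201 -1.4083707 ]
20 [180 160 162 162 164 169 185 189 154 137 157 168 176 174 184 188 189 194
 205 215 225 219 215 210 201 193 183 178 177 170 164 159 150 143 137 125
 107  79 137 148 143 100 117 118 119 117 116 120 116 117 115 117 116 119
 118 116 116 114 118 113 114 115 112 116 122]
60 [240 240 244 243 163 160 183 193 199 145 153 170 179 181 185 189 193 196
 212 222 229 223 219 216 203 194 187 183 180 172 167 160 151 143 134 118
  87 159 252 255 126 112 116 108 147 206 204 201 196 194 194 195 196 195
 191 196 193 195 202 198 199 195 189 189 194]
100 [242 241 241 243 247 167 173 192 200 148 151 169 178 185 187 193 195 200
 210 223 230 227 222 216 205 196 189 185 181 172 168 159 150 143 129 105
  80 255 244 209 106 114 159 144 204 198 194 197 194 200 193 200 202 196
 198 196 190 195 198 195 195 194 200 202 201]
140 [151 154 154 168 165 122 116 150 157 159 143 166 177 185 190 191 195 200
 208 218 226 221 220 216 206 194 191 186 180 173 166 157 151 137 122  93
 164 253 254  92 113 160 155 209 201 202 205 195 198 198 198 206 205 200
 196 201 201 206 201 202 203 203 201 200 195]
180 [126 133 144 151 156 162 101 104 113 117  93  96 112 115 113 138 140 142
 142 145 174 173 176 173 166 157 154 152 162 154 147 142 137 124 103  88
 160 159 125 119 121 116 117 119 123 124 125 123 114 115 112 106 105 104
 103 102 103 105 105 104 106 107 105 106 106]
```

View pics/i_w.png

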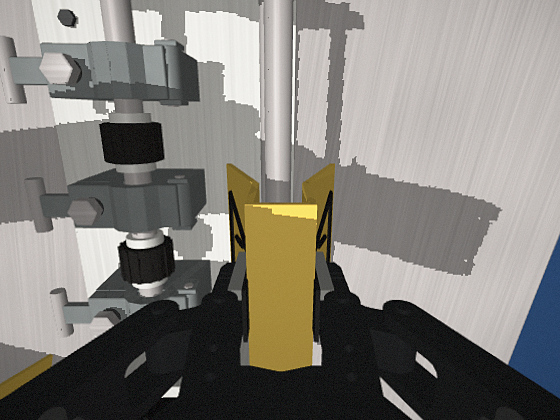

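```bash
python3 - <<'E'
from h import *
s=ctrl.read_state();p=ctrl.get_image('wrist');T=T_tool(s);Ti=np.linalg.inv(T)
print(s['eef_pos'],s['tool_rot'])
for u,v in((277.9,20),(277.6,60),(277.4,100),(277.5,140),(277.6,180)):
    w=ray(p,(u,v),165,s);print(Ti[:3]@np.r_[w,1])
E
```

```text
[687.12264612  71.21823062 199.68637045] [-1.57099216 -0.00232587  0.1329245 ]
[ -2.28675411  34.65900726 113.05261783]
[-2.45562151 34.66201698 95.67783474]
[-2.58468893 34.66536192 77.06397436]
[-2.56424896 34.66931814 57.10432884]
[-2.54152994 34.67356629 35.68097917]
```

Request:
{"op": "apply_moves", "data": {"motion": [[-0.16, 0, 0, 0, 1.5], [-0.16, 1.5, 0, 0, 1.5], [-0.16, 3, 0, 0, 1.5], [-0.16, 4.2, 0, 0, 1.5], [-0.16, 5, 0, 0, 1.5], [-0.16, 5, 0, 0, 1.5]]}}

```text
clock: 9.25
eef_pos: [684.1, 71.1, 147.2]
tool_rot: [-1.571, 0.002, 0.133]
force: [-0.8, 0.1, -0.4]
width: 25.2
```

```bash
python3 - <<'E'
from h import *
s=ctrl.read_state();print(s['force'],s['torque'])
p=ctrl.get_image('scene');save(p,'j_s',crop=(220,150,400,290),k=4.2)
p=ctrl.get_image('wrist');save(p,'j_w')
E
```

```text
[-0.84641174  0.07003489 -0.41770054] [0.02205605 0.06775051 0.01508577]
```

View pics/j_s.png

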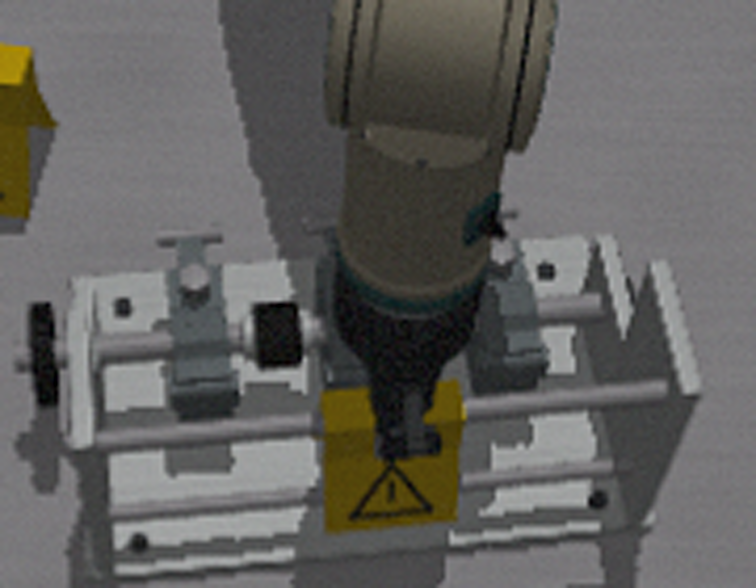

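View pics/j_w.png

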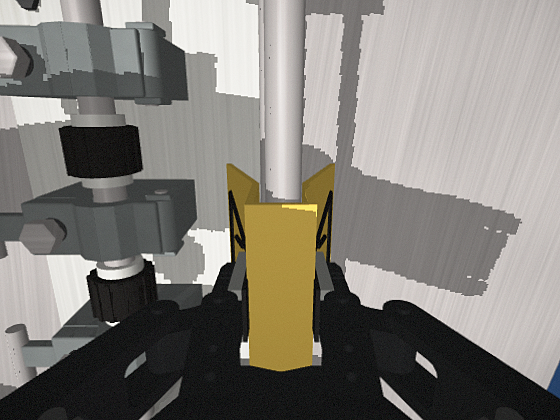

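Request:
{"op": "apply_moves", "data": {"motion": [[0, 0.15, 0, 0, 1.5], [0, 0.3, 0, 0, 1.5], [0, 0.3, 0, 0, 1.5], [0, 0.3, 0, 0, 1.5]]}}

```text
clock: 9.85
eef_pos: [684.8, 71.2, 145.6]
tool_rot: [-1.571, -0.001, 0.133]
force: [-0.4, 0.4, 1.4]
width: 25.4
```

Request:
{"op": "apply_moves", "data": {"motion": [[0, 0, 0, 0, 4.5], [0, 0, 0, 0, 5], [0, 0, 0, 0, 5], [0, 0, 0, 0, 5], [0, 0, 0, 0, 5]]}}

```text
clock: 10.48
eef_pos: [684.6, 71.1, 145.3]
tool_rot: [-1.571, 0.0, 0.133]
force: [-0.2, -0.7, 0.4]
width: 50.0
```

```bash
python3 - <<'E'
from h import *
s=ctrl.read_state();print(s['force'],s['torque'],s['width'])
p=ctrl.get_image('wrist');save(p,'k_w')
E
```

```text
[-0.15173899 -0.65528951  0.42546933] [-0.02539831 -0.03790174  0.04228263] 49.95131968325824
```

View pics/k_w.png

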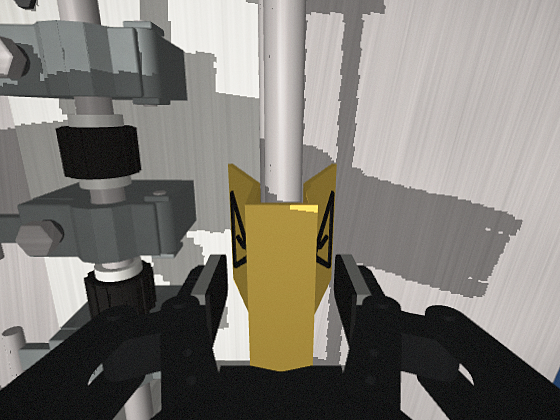

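```bash
python3 - <<'E'
from h import *
m=[572.1,53.9,.1323]
c=tw(m[:2],m[2],[[-60,0,250]])[0];s=ctrl.read_state()
e=s['eef_pos'];rows([(e[0],e[1],250,.1323),(c[0],c[1],250,.1323+np.pi/2)])
E
```

```text
[ -0.   -10.47   0.  ] 0.001
[-17.38 -10.47  -0.22] -1.57
```

Request:
{"op": "apply_moves", "data": {"motion": [[0, -3, 0, 0, 5], [0, -7, 0, 0, 5], [0, -10.5, 0, 0, 4], [-4, -10.5, 0, -0.18, 3], [-8, -10.5, 0, -0.36, 1], [-12, -10.5, 0, -0.54, 0], [-17.4, -10.5, -0.2, -0.72, 0], [-17.4, -10.5, -0.2, -0.9, 0], [-17.4, -10.5, -0.2, -1.08, 0], [-17.4, -10.5, -0.2, -1.26, 0], [-17.4, -10.5, -0.2, -1.44, 0], [-17.4, -10.5, -0.2, -1.57, 0], [-17.4, -10.5, -0.2, -1.57, 0], [-17.4, -10.5, -0.2, -1.57, 0]]}}

```text
clock: 12.28
eef_pos: [512.4, 45.9, 250.4]
tool_rot: [-1.571, 0.0, 1.701]
force: [0.0, 0.1, -0.1]
width: -0.0
```

```bash
python3 - <<'E'
from h import *
s=ctrl.read_state();print(s['eef_pos'],s['tool_rot'],s['force'],s['width'],s['qpos'])
p=ctrl.get_image('wrist')
m=[572.1,53.9,.1323]
M=[(-78,y+d,83) for y in(100,0,-100) for d in(-22,22)]+[(-32,y,105) for y in(100,0,-100)]+[(112.8,y,165) for y in(-166,166)]
save(p,'l_w',tw(m[:2],m[2],np.array(M,float)),s=s)
for q in('bolt_1','pin_1'):print([(np.round(d['location'],1),round(d['confidence'],2)) for d in ctrl.mark_of(p,q)])
print(tw(m[:2],m[2],np.array([(a,y,z) for a,z in((-32,105),(-78,83)) for y in(100,0,-100)],float)))
E
```

```text
[512.42514514  45.93932412 250.36682126] [-1.57090405e+00  4.62240554e-05  1.70051356e+00] [ 0.02713873  0.06111653 -0.09117329] -0.005070577477199194 [-0.18607679  0.41154422  0.05921037  1.86892972 -0.03112885  0.86189319
  1.58897963]
[(array([539.8,  50.3, 108.3]), 0.86), (array([530.1, 148.1, 105.8]), 0.78), (array([553.2, -49.6, 106.7]), 0.56)]
[(array([507.8, -52.4,  82. ]), 0.81), (array([482.7, 143.4,  82.3]), 0.63), (array([494.1,  43.8,  84.7]), 0.57)]
[[527.18820538 148.80485079 105.        ]
 [540.37964439  49.67873952 105.        ]
 [553.5710834  -49.44737176 105.        ]
 [481.5901942  142.73678885  83.        ]
 [494.7816332   43.61067757  83.        ]
 [507.97307221 -55.5154337   83.        ]]
```

View pics/l_w.png

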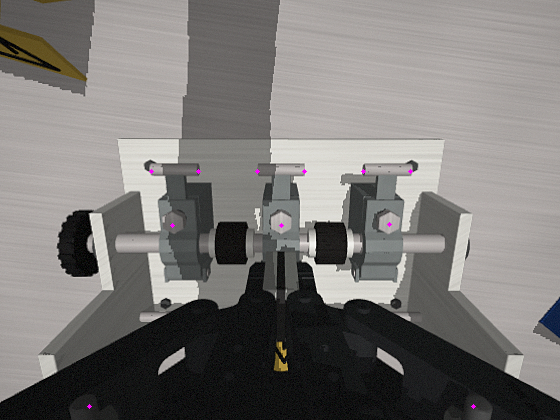

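```bash
python3 - <<'E'
from h import *
y=1.7005
rows([(527.5,148.6,115,y),(527.5,148.6,106,y),(540.3,49.8,115,y)])
E
```

```text
[ 9.96 13.53 -2.84] 0.002
[ 9.96 14.43 -2.84] 0.002
[-0.   13.53 -2.81] 0.002
```

Request:
{"op": "apply_moves", "data": {"motion": [[5, 2, -1.4, 0, 0], [9.95, 6, -2.85, 0, 0], [9.95, 11, -2.85, 0, 0], [9.95, 13.5, -2.85, 0, 0], [9.95, 13.5, -2.85, 0, 0], [9.95, 13.5, -2.85, 0, 0]]}}

```text
clock: 13.18
eef_pos: [528.4, 148.6, 116.3]
tool_rot: [-1.573, -0.0, 1.702]
force: [-0.3, -0.3, 0.7]
width: 0.2
```

```bash
python3 - <<'E'
from h import *
s=ctrl.read_state();print(s['eef_pos'],s['tool_rot'],s['force'])
p=ctrl.get_image('wrist');m=[572.1,53.9,.1323]
save(p,'m_w',tw(m[:2],m[2],np.array([(-32,100,105)],float)),s=s)
E
```

```text
[528.43855906 148.5762028  116.28886882] [-1.57254414e+00 -1.54867061e-04  1.70241619e+00] [-0.33472496 -0.28097286  0.70145421]
```

View pics/m_w.png

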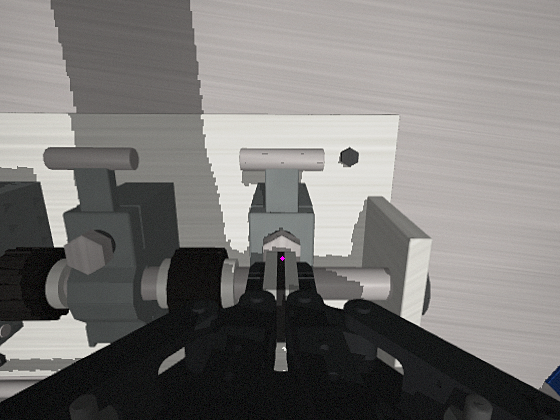

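Request:
{"op": "apply_moves", "data": {"motion": [[0, 0.5, 0, 0, 0], [0, 0.9, 0, 0, 0], [0, 0.9, 0, 0, 0]]}}

```text
clock: 13.6
eef_pos: [527.3, 148.4, 106.2]
tool_rot: [-1.57, 0.0, 1.703]
force: [0.1, 0.0, 0.6]
width: 0.1
```

Request:
{"op": "apply_moves", "data": {"motion": [[0, 0.15, 0, 0, 0], [0, 0.15, 0, 0, 0]]}}

```text
clock: 13.85
eef_pos: [527.7, 148.5, 104.8]
tool_rot: [-1.571, -0.0, 1.703]
force: [-0.7, -0.8, 1.1]
width: 0.3
```

Request:
{"op": "apply_moves", "data": {"motion": [[0, 0.15, 0, 0, 0], [0, 0.15, 0, 0, 0]]}}

```text
clock: 14.1
eef_pos: [527.7, 148.5, 104.5]
tool_rot: [-1.571, -0.0, 1.703]
force: [-2.8, -0.7, 10.8]
width: -0.1
```

Request:
{"op": "apply_moves", "data": {"motion": [[0, -1.5, 0, 0, 0], [-5, -1.5, 0, 0, 0], [-9.98, -1.5, 0, 0, 0], [-9.98, -1.5, 0, 0, 0], [-9.98, -0.5, 0, 0, 0], [-9.98, -0.3, 0, 0, 0], [-9.98, -0.3, 0, 0, 0]]}}

```text
clock: 14.98
eef_pos: [540.2, 50.9, 105.8]
tool_rot: [-1.57, -0.001, 1.705]
force: [0.4, 0.4, -0.1]
width: 0.1
```

Request:
{"op": "apply_moves", "data": {"motion": [[0, 0.15, 0, 0, 0], [0, 0.15, 0, 0, 0]]}}

```text
clock: 15.22
eef_pos: [540.8, 50.2, 104.9]
tool_rot: [-1.571, -0.0, 1.704]
force: [1.0, 0.6, 1.6]
width: 0.1
```

Request:
{"op": "apply_moves", "data": {"motion": [[0, 0.15, 0, 0, 0], [0, 0.15, 0, 0, 0]]}}

```text
clock: 15.48
eef_pos: [540.8, 49.8, 103.4]
tool_rot: [-1.571, -0.0, 1.703]
force: [-0.4, 1.6, 1.3]
width: -0.0
```

```bash
python3 - <<'E'
from h import *
s=ctrl.read_state();print(s['eef_pos'],s['force'])
p=ctrl.get_image('wrist');save(p,'n_w')
E
```

```text
[540.82383109  49.77798325 103.35750985] [-0.41011556  1.56855751  1.29414559]
```

View pics/n_w.png

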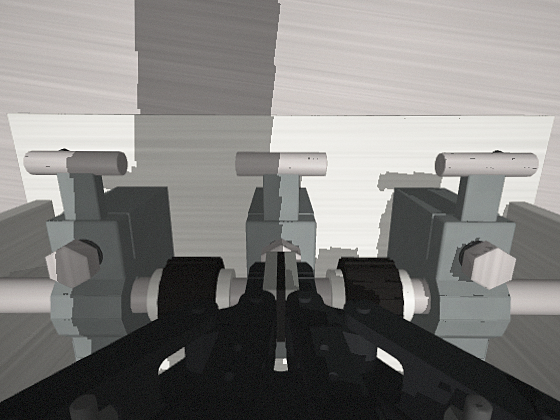

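Over bolt 2 (image (281,247)). It is giving so far, so I keep pressing in small steps.

Request:
{"op": "apply_moves", "data": {"motion": [[0, 0.15, 0, 0, 0], [0, 0.15, 0, 0, 0]]}}

```text
clock: 15.78
eef_pos: [540.9, 49.7, 101.8]
tool_rot: [-1.571, -0.0, 1.703]
force: [0.7, 1.3, 1.7]
width: -0.2
```

Request:
{"op": "apply_moves", "data": {"motion": [[0, 0.15, 0, 0, 0], [0, 0.15, 0, 0, 0]]}}

```text
clock: 16.02
eef_pos: [540.9, 49.6, 100.3]
tool_rot: [-1.571, -0.0, 1.703]
force: [-0.0, 1.5, 2.6]
width: 0.3
```

Request:
{"op": "apply_moves", "data": {"motion": [[0, 0.15, 0, 0, 0], [0, 0.15, 0, 0, 0]]}}

```text
clock: 16.27
eef_pos: [540.9, 49.7, 99.9]
tool_rot: [-1.571, -0.0, 1.703]
force: [-1.9, 1.1, 11.9]
width: -0.1
```

Request:
{"op": "apply_moves", "data": {"motion": [[0, -2, 0, 0, 0], [-5, -2, 0, 0, 0], [-10, -2, 0, 0, 0], [-10, -2, 0, 0, 0], [-10, -1, 0, 0, 0], [-10, -0.75, 0, 0, 0], [-10, -0.75, 0, 0, 0]]}}

```text
clock: 17.15
eef_pos: [553.4, -48.2, 105.7]
tool_rot: [-1.569, -0.001, 1.705]
force: [-0.5, -0.7, 0.6]
width: -0.3
```

Request:
{"op": "apply_moves", "data": {"motion": [[0, 0.15, 0, 0, 0], [0, 0.15, 0, 0, 0]]}}

```text
clock: 17.4
eef_pos: [554.0, -49.0, 104.9]
tool_rot: [-1.571, -0.0, 1.704]
force: [-0.8, 1.6, 0.8]
width: 0.2
```

Request:
{"op": "apply_moves", "data": {"motion": [[0, 0.15, 0, 0, 0], [0, 0.15, 0, 0, 0]]}}

```text
clock: 17.65
eef_pos: [554.1, -49.1, 104.6]
tool_rot: [-1.572, -0.0, 1.703]
force: [-1.7, 1.0, 10.4]
width: -0.0
```

```bash
python3 - <<'E'
from h import *
s=ctrl.read_state();print(s['eef_pos'],s['force'])
p=ctrl.get_image('wrist');save(p,'o_w')
E
```

```text
[554.1273489  -49.13294011 104.55235574] [-1.71621233  0.97091627 10.43027303]
```

View pics/o_w.png

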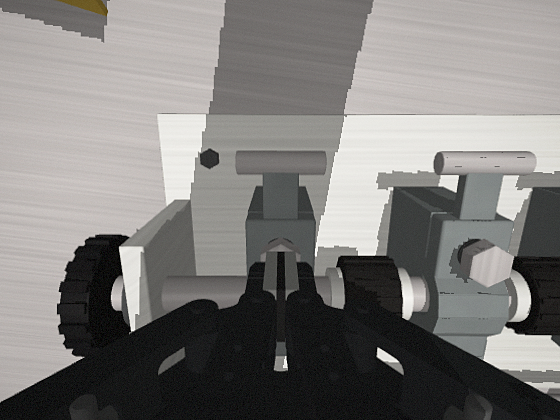

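```bash
python3 - <<'E'
from h import *
rows([(494.8,43.8,150,1.703)])
E
```

```text
[10.   -4.54  4.65] 0.0
```

Request:
{"op": "apply_moves", "data": {"motion": [[0, -4.5, 0, 0, 0], [5, -4.5, 2.4, 0, 3], [10, -4.5, 4.65, 0, 6.5], [10, -4.5, 4.65, 0, 6.5], [10, -4.5, 4.65, 0, 6.5], [10, -4.5, 4.65, 0, 6.5]]}}

```text
clock: 18.45
eef_pos: [495.4, 42.1, 148.3]
tool_rot: [-1.571, 0.001, 1.701]
force: [0.9, -0.3, 0.7]
width: 64.6
```

```bash
python3 - <<'E'
from h import *
s=ctrl.read_state();print(s['eef_pos'],s['tool_rot'],s['force'],s['width'])
p=ctrl.get_image('wrist');m=[572.1,53.9,.1323]
save(p,'q_w',tw(m[:2],m[2],np.array([(-78,-22,83),(-78,22,83),(-32,0,105)],float)),s=s)
print([(np.round(d['location'],1),round(d['confidence'],2)) for d in ctrl.mark_of(p,'pin_2')])
rows([(494.8,43.8,65,1.703)],s)
E
```

```text
[495.35217503  42.06376702 148.30082959] [-1.57136666e+00  7.27535203e-04  1.70080220e+00] [ 0.92642996 -0.32497791  0.67446814] 64.55383800407132
[(array([490.9,  42.7,  82.7]), 0.95), (array([482.9, 144.6,  84.1]), 0.69)]
[0.19 8.33 0.04] -0.002
```

View pics/q_w.png

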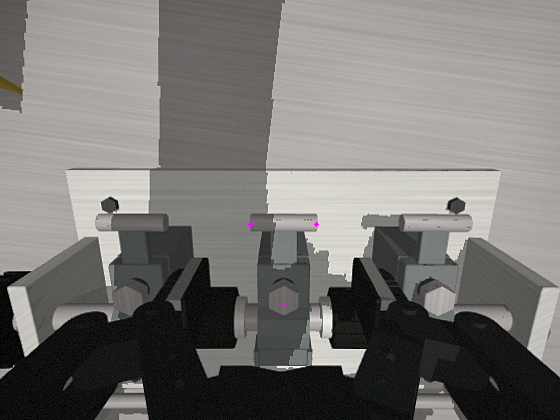

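Request:
{"op": "apply_moves", "data": {"motion": [[0.1, 3, 0.1, 0, 6.5], [0.1, 6, 0.1, 0, 6.5], [0.1, 8.3, 0.1, 0, 6.5], [0.1, 8.3, 0.1, 0, 6.5], [0.1, 8.3, 0.1, 0, 6.5]]}}

```text
clock: 19.18
eef_pos: [494.1, 43.9, 65.8]
tool_rot: [-1.572, 0.0, 1.702]
force: [0.2, -0.0, 0.5]
width: 64.8
```

```bash
python3 - <<'E'
from h import *
s=ctrl.read_state();print(s['eef_pos'],s['tool_rot'],s['force'],s['width'])
p=ctrl.get_image('wrist');m=[572.1,53.9,.1323]
save(p,'r_w',tw(m[:2],m[2],np.array([(-78,-22,83),(-78,22,83),(-32,0,105)],float)),s=s)
rows([(494.8,43.8,65,1.703)],s)
E
```

```text
[494.06986559  43.88705282  65.82505818] [-1.57159974e+00  1.14143820e-04  1.70215480e+00] [ 0.17098256 -0.01527659  0.5253498 ] 64.79845525724434
[-0.02  0.08 -0.07] -0.001
```

View pics/r_w.png

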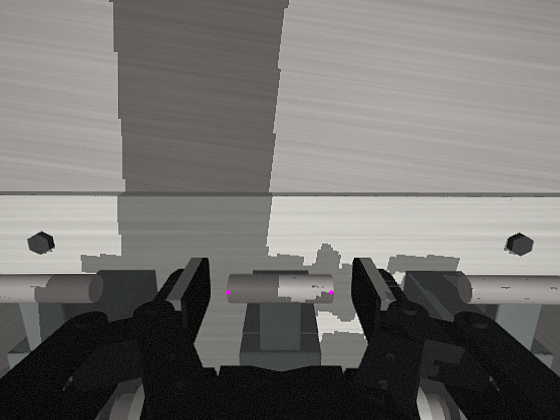

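Request:
{"op": "apply_moves", "data": {"motion": [[0, 0.3, 0, 0, 6.5], [0, 0.3, 0, 0, 3.8], [0, 0.3, 0, 0, 3.8], [0, 0.3, 0, 0, 3.8], [0, 0.3, 0, 0, 3.8], [0, 0.3, 0, 0, 3.8]]}}

```text
clock: 19.98
eef_pos: [493.7, 43.7, 63.1]
tool_rot: [-1.571, 0.001, 1.703]
force: [-0.5, -1.4, 6.0]
width: 42.2
```

```bash
python3 - <<'E'
from h import *
s=ctrl.read_state();print(s['eef_pos'],s['tool_rot'],s['force'],s['width'])
p=ctrl.get_image('wrist');save(p,'t_w',s=s)
E
```

```text
[493.71632364  43.67547942  63.06339972] [-1.57149414e+00  7.46770917e-04  1.70292042e+00] [-0.54701988 -1.37599438  5.97812404] 42.228931179216275
```

View pics/t_w.png

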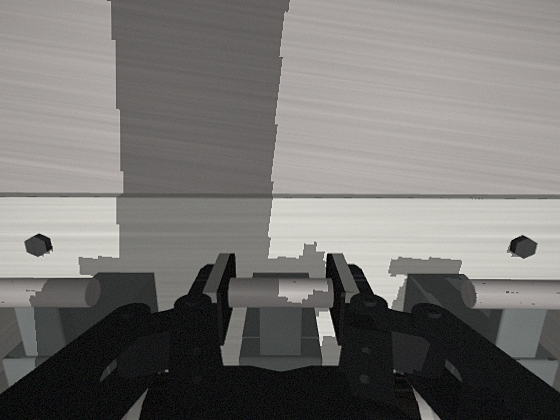

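Request:
{"op": "apply_moves", "data": {"motion": [[0, -0.5, -0.05, 0, 3.8], [0, -1, -0.1, 0, 3.8], [0, -1.5, -0.2, 0, 3.8], [0, -1.95, -0.3, 0, 3.8], [0, -2.4, -0.45, 0, 3.8], [0, -2.85, -0.6, 0, 3.8], [0, -2.85, -0.6, 0, 3.8]]}}

```text
clock: 20.9
eef_pos: [499.4, 44.5, 91.1]
tool_rot: [-1.571, 0.0, 1.702]
force: [1.5, -4.7, -4.7]
width: 42.6
```

Request:
{"op": "apply_moves", "data": {"motion": [[0, -0.47, -0.17, 0, 3.8], [0, -0.94, -0.35, 0, 3.8], [0, -1.38, -0.56, 0, 3.8], [0, -1.81, -0.79, 0, 3.8], [0, -2.24, -1.04, 0, 3.8], [0, -2.65, -1.3, 0, 3.8], [0, -3.05, -1.58, 0, 3.8], [0, -3.43, -1.88, 0, 3.8], [0, -3.8, -2.2, 0, 3.8], [0, -4.16, -2.54, 0, 3.8], [0, -4.51, -2.9, 0, 3.8], [0, -4.84, -3.25, 0, 3.8], [0, -5.2, -3.7, 0, 3.8], [0, -5.2, -3.7, 0, 3.8], [0, -5.2, -3.7, 0, 3.8]]}}

```text
clock: 22.78
eef_pos: [534.0, 49.0, 142.2]
tool_rot: [-1.566, 0.001, 1.703]
force: [-1.1, -5.3, -3.9]
width: 42.3
```

```bash
python3 - <<'E'
from h import *
s=ctrl.read_state();print(s['clock'],s['eef_pos'],s['tool_rot'],s['force'],s['width'])
p=ctrl.get_image('wrist');save(p,'u_w',s=s)
p=ctrl.get_image('scene');save(p,'u_s',crop=(130,140,400,310),k=2.9)
p=ctrl.get_image('top');save(p,'u_t',crop=(90,90,450,290),k=2.2)
E
```

```text
22.775 [534.02150759  48.98419108 142.24923367] [-1.56637008e+00  7.80960198e-04  1.70258822e+00] [-1.06605906 -5.34198026 -3.86929163] 42.2658244292477
```

View pics/u_w.png

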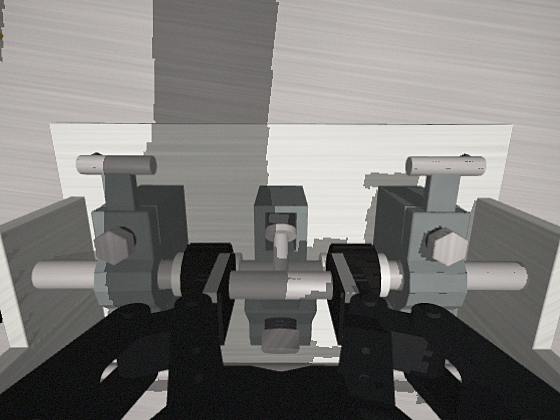

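View pics/u_s.png

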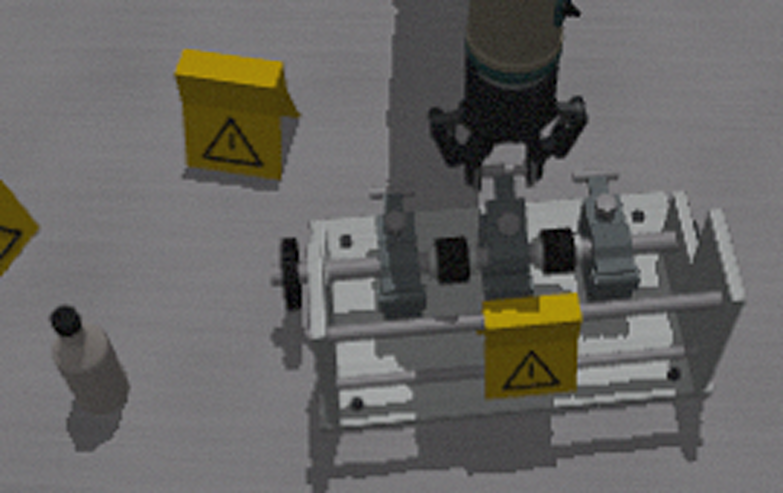

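View pics/u_t.png

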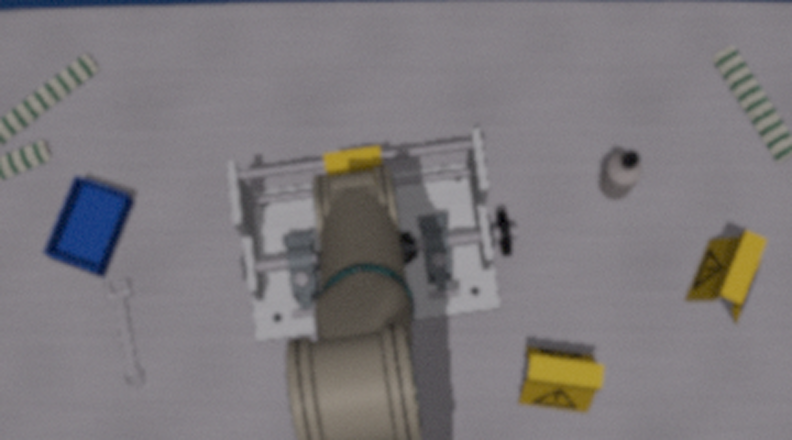

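Request:
{"op": "apply_moves", "data": {"motion": [[0, 0, 0, 0, 3.8], [0, 0, 0, 0, 3.8], [0, 0, 0, 0, 3.8], [0, 0, 0, 0, 3.8]]}}

```text
clock: 23.42
eef_pos: [534.0, 49.0, 142.2]
tool_rot: [-1.566, 0.001, 1.703]
force: [-0.5, -4.9, -4.5]
width: 42.2
```

```bash
python3 - <<'E'
from h import *
s=ctrl.read_state();print(s['clock'],s['eef_pos'],s['force'],s['width'])
p=ctrl.get_image('wrist')
for q in('pin_2','cap_2'):print([(np.round(d['location'],1),round(d['confidence'],2)) for d in ctrl.mark_of(p,q)])
print(ctrl.finish_job())
E
```

```text
23.425 [534.00257189  49.00623475 142.21760515] [-0.49100229 -4.90124585 -4.54999144] 42.172038213515236
[(array([533.3,  46.9, 162. ]), 0.89), (array([481.2, 146.8,  82. ]), 0.86), (array([506.7, -55.2,  81.8]), 0.59)]
[(array([605.6,  60.9,  73.8]), 0.91), (array([598.5, 155.5,  70.7]), 0.84), (array([618. , -42.5,  77.4]), 0.73)]
the job is handed in; nothing more can be done
None
```

The job is done and handed in at about 23.5 s of the 69 s allowed.

- **Plate:** I hung the smallest of the three yellow plates astride the middle of the rear tie rod and let go of it. The last scene and top pictures show it still hanging.
- **Bolt taps, left to right:**

| Bolt | Result under the tap | Verdict |
|---|---|---|
| 1 | about 0.3 mm at 11 N | sound |
| 2 | about 5 mm at 1–2.6 N, then a hard stop at 12 N | loose |
| 3 | about 0.3 mm at 10 N | sound |

- **Cap 2:** I pinched its lift pin and swung it up. The tool rose 79 mm, which puts the cap about 47° open. The network placed the pin 162 mm up, which agrees.
- **Hold at hand-in:** the gripper still held the pin, with the opening steady at 42 mm and a wrist force of about 7 N.
- **Other things:** the bottle, spanner, bin and the two larger plates were not touched.

No check failed. One small disagreement: the wrist camera showed the plate about 0.9 mm off the tool's centre line. I aligned the plate to the rod by their relative position in the picture, and it seated without any large force.

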